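Wipe the shards off the scale and weigh the jar

TASK

Take the scraper by its slanting handle and wipe all four broken plastic shards off the scale's steel plate into the grey scrap tray beside it, never touching the shards with the gripper itself. Once all of them are in the tray, stand the glass jar upright on the cleared plate without dropping or tipping it, and leave the scraper standing upright on the bench, clear of the scale and the tray. Do not bump the lamp over the plate and do not disturb the other things on the bench.

Things in the scene. Friction and masses are not known exactly. Their poses are not given: they have to be found in the camera images.
- scale: bench scale with a bare steel weighing plate, 210 (its x) x 230 (its y) mm, flat top 50 mm above the bench; fixed. Origin on the bench under the plate's centre, x away from the robot. A 30 mm high upstand runs along the far (+x) edge; the other edges are open. A low keypad (32 mm high) sticks out 22 mm at the near edge
- lamp: fixed lamp bridging the scale: aluminium head 50 (x) x 270 (y) x 50 mm, underside 158 mm and top 210 mm above the bench. Origin on the bench below the middle of the head, axes as the scale's; two arms (y = +/-120 mm) run back to posts 108 mm behind (+x). Nothing in front of it or below it
- tray: shallow open grey scrap tray, fixed, 220 (x) x 120 (y) x 35 mm high, walls 4 mm; it lies against the left or the right (y) edge of the scale, axes as the scale's. Origin under its centre
- scraper: hand scraper: aluminium block 90 (x) x 30 (y) x 35 mm high with a wooden handle on top, about 280 g. Origin on the block's underside, below the handle's root; the block reaches from x = -50 to +40 mm. The handle, 24 mm wide in y and 22 mm deep, rises 90 mm from the block's top leaning 40 degrees from vertical towards -x, in the plane of the block's length. It stands on the bench on its block
- scraper_grip (a point): point on the axis of the scraper's handle 70 mm along from the block's top, at (-45, 0, 88.6) mm in the scraper's frame; axes as the scraper's
- jar: pale closed glass jar with a metal lid, 60 mm across, 100 mm high, about 350 g, standing upright on the bench. Origin at the centre of its underside, z up its axis
- shard1: shard of black plastic housing lying on the weighing plate: straight strip 66 x 20 x 12 mm thick, about 25 g. Origin at the centre of its underside
- shard2: black plastic shard on the plate: L-shaped corner piece 60 x 50 mm, legs 18 mm wide, 10 mm thick. Origin about the centre of its outline, on the underside
- shard3: black plastic shard on the plate: slab 60 x 32 x 10 mm with a rib 22 mm high along one long edge. Origin at the centre of its underside
- shard4: black plastic shard on the plate: stepped flat piece 62 x 36 x 11 mm. Origin about its centre, on the underside
- drive: hard disk drive lying flat on the bench on the side of the scale that has no tray, 147 (x) x 102 (y) x 26 mm; bystander. Origin under its centre
- bottle: white plastic bottle with a black cap, 64 mm across, 170 mm high, upright; bystander. Origin under its centre
- heatsink: finned aluminium heat sink 80 x 80 x 45 mm; bystander. Origin under its centre
- brick: black power supply brick 110 x 50 x 32 mm; bystander. Origin under its centre
- driver: screwdriver 190 mm long lying along its x; bystander. Origin at about its middle
- mug: white mug 80 mm across, 90 mm high, handle at its +y; bystander. Origin under its centre

How it is judged:
On the way, in this order (a step that is already met when the one before it is completed fails the run):
1. all four shards lie in the tray (x of shard1 in the frame of tray between -0.108 and 0.108 m and y of shard1 in the frame of tray between -0.058 and 0.058 m and z of each of shard1, shard2, shard3, shard4 in the frame of tray below 0.045 m and x of shard2 in the frame of tray between -0.108 and 0.108 m and y of shard2 in the frame of tray between -0.058 and 0.058 m and x of shard3 in the frame of tray between -0.108 and 0.108 m and y of shard3 in the frame of tray between -0.058 and 0.058 m and x of shard4 in the frame of tray between -0.108 and 0.108 m and y of shard4 in the frame of tray between -0.058 and 0.058 m), for 0.2 s.
2. the jar stands upright on the weighing plate (x of jar in the frame of scale between -0.085 and 0.085 m and y of jar in the frame of scale between -0.095 and 0.095 m and z of jar in the frame of scale between 0.045 and 0.056 m and angle between jar's own z axis and vertical below 0.08 rad), for 0.2 s.
At the end, for the whole second after the job is handed in: Shards in the tray: centres inside its walls, under 45 mm above the bench. Jar upright (within 4.5 deg) on the plate, centre within 85 mm (x) and 95 mm (y) of the plate's. Scraper upright (within 7 deg) on the bench, touching neither scale nor tray. All at rest (under 30 mm/s) (all of step 1 and all of step 2 and height (world z) of scraper below 0.012 m and angle between scraper's own z axis and vertical below 0.12 rad and contact force between scraper and tray below 0.05 N and contact force between scraper and scale below 0.05 N and linear speed of each of shard1, shard2, shard3, shard4, jar, scraper below 0.03 m/s).
It fails at once if a shard is touched by the gripper or arm (over 1 N) (contact force between any of the fingers, the arm and shard1 above 1 N or contact force between any of the fingers, the arm and shard2 above 1 N or contact force between any of the fingers, the arm and shard3 above 1 N or contact force between any of the fingers, the arm and shard4 above 1 N).
It fails at once if the lamp is bumped by the robot, the scraper or the jar (over 5 N) (contact force between any of the fingers, the arm, scraper, jar and lamp above 5 N).
It fails at once if the jar is tipped more than 34 degrees (angle between jar's own z axis and vertical above 0.6 rad).
It fails at once if the jar is dropped (faster than 0.45 m/s while not held) (linear speed of jar above 0.45 m/s and contact force between the fingers and jar below 0.05 N).
It fails at once if another thing on the bench is moved more than 30 mm (distance of any of drive, bottle, heatsink, brick, driver, mug from where it was at the start of the episode above 0.03 m).
It also fails if it takes over 72 s, if anything falls off the work surface, if the arm or the gripper's body presses on something with over 40 N, if the wrist force passes 120 N, or if a joint passes its speed limit or range.

ROBOT

A 6-joint arm with a two-finger parallel gripper is mounted at the origin on the work surface. World frame = base frame: x ahead of the robot, y to its left, z up, the work surface at z = 0. Lengths are in m, angles in rad, forces in N, time in s.
With the tool pointing down it reaches from about 0.375 to 0.9 m from the base axis. Payload 3.1 kg.
Tool frame: the origin (TCP) lies at the very end of the fingers, on their centre line; the grasp point (between the pads) lies 19 mm behind it (arm.grip_point_offset is the distance from the TCP to the grasp point, in m); z points along the fingers, y is the line along which they close (so a half turn about z gives the same grasp; the last joint's range is limited). The gripper opens to 87 mm and grips with 3 to 60 N. Pads are 19 mm wide; open, the fingers measure 117 mm over their backs; the gripper's body (75 mm by 190 mm) begins 51 mm behind the grasp point.
Start: joints at [0.966, 0.527, 1.433, -0, 1.181, -0.178], TCP at [0.259, 0.569, 0.223] pointing down, gripper open.
Joint ranges: [-3.08, 3.08], [-0.75, 2.2], [0.22, 2.44], [-1.43, 4.57], [0, 2.65], [-2.85, 2.85]. Speed limits (rad/s): [2.79, 2.79, 3.14, 3.14, 3.14, 3.14].

INTERFACE

Orientations are given as a rotation vector (axis times angle).
In Python, from bench import arm gives the robot as it stands. The module is installed in compiled form; this text tells all that it offers.
- The arm moves only by the shell command python3 -m creep 'ROWS' [FORCE]. ROWS is JSON, a list of rows, each an object of numbers: "x", "y", "z": the shift along the tool's x, y, z in mm; "roll": the turn about the tool's z in degrees; "jaw": the finger opening in mm, from 0 to 87. In form: [{"x": .., "y": .., "z": .., "roll": .., "jaw": ..}, ...]. A call has 1 to 5 rows; each row is the pose to reach, as a shift and turn from the pose commanded when the call began, along the tool's axes at that moment; what a row does not reach only later rows make up. A row lasts 1/8 s, in which the tool goes at most 62.5 mm and 10.7 degrees, less where a joint would pass 70% of its speed; a pose out of reach is approached as far as the arm can. A call with a gripper value outside its range is refused whole. The fingers move at their own pace and stop on an object; FORCE is the grip in N (left out, the last holds). Time passes only in rows, so rows that repeat a pose let the fingers close. It gives the time, the measured TCP pose, the force, the opening and the grip force at its end, in the units of the state.
- arm.observe(): the state, without advancing time (a new reading comes with each control period).
- arm.snapshot(name): name is "scene" or "top"; returns the picture (400x640x3 uint8, red, green, blue); there is no depth.
- arm.camera_model(name): a dict with "intrinsics" (3x3 intrinsics, pixels), "k1" (the pictures are not rectified: a ray, as slopes to the right and down, at radius r is drawn at 1 + k1 r^2 times it, then the intrinsics apply), "eye" and "orientation" of the camera in the world. Camera axes: x right, y up, looking along -z (the intrinsics and any distortion apply to the point x, -y, -z); pixel columns grow to the right and rows downward; lengths in m; the calibration is good to about 2 mm. A picture is of the moment at which its call begins. camera_model takes no time and is no camera call.
- arm.close_job(): hands the job in; it is judged then, once.
The state is a dict: "time_s": time; "qpos": joint angles; "qvel": joint speeds; "tau": joint torques, N m; "tcp_pos": TCP position; "eef_rot": TCP orientation; "contact_force": force on the tool from outside, world axes, zero at the start; "wrist_torque": the same for the moment, N m; "opening": finger opening in m; "grip_force": force on a finger pad.
Only numpy, scipy, OpenCV 4.12 (cv2) and the standard library are available. Lean on these libraries where they do the work, as an engineer would, in place of code of your own. Each camera call takes 0.05 s, during which the arm holds its last target. There are 200 camera calls.

## Working session

There is one attempt and no reset: what is moved stays moved. The work goes in short steps, Python scripts to look and compute and a shell command to move; the robot and the scene stay as the last step left them, time stands still between calls to the robot, and variables do not carry over. Pictures are saved under pics/ and viewed, at most 10 in all, crops included, and the job is handed in when it is done.

```bash
mkdir -p pics; cat > h.py <<'E'
import numpy as np, cv2
from scipy.spatial.transform import Rotation as R
from bench import arm
def rot(m):
    o=np.array(m["orientation"],float)
    return o if o.shape==(3,3) else (R.from_rotvec(o).as_matrix() if o.size==3 else R.from_quat(o).as_matrix())
def ray(cam,u,v):
    m=arm.camera_model(cam);K=np.array(m["intrinsics"]);k=float(np.ravel(m["k1"])[0])
    d=np.array([(u-K[0,2])/K[0,0],(v-K[1,2])/K[1,1]]);s=d.copy()
    for _ in range(30): s=d/(1+k*(s@s))
    return np.array(m["eye"]),rot(m)@np.array([s[0],-s[1],-1])
def px(cam,u,v,z):
    e,d=ray(cam,u,v);return (e+d*(z-e[2])/d[2])[:2]
def proj(cam,p):
    m=arm.camera_model(cam);K=np.array(m["intrinsics"]);k=float(np.ravel(m["k1"])[0])
    c=rot(m).T@(np.array(p)-m["eye"]);s=np.array([c[0],-c[1]])/-c[2];s=s*(1+k*(s@s))
    return K[0,0]*s[0]+K[0,2],K[1,1]*s[1]+K[1,2]
def snap(cam,name,crop=None,f=1):
    i=arm.snapshot(cam)[:,:,::-1]
    if crop: i=i[crop[1]:crop[3],crop[0]:crop[2]]
    cv2.imwrite(f"pics/{name}.png",cv2.resize(i,None,fx=f,fy=f,interpolation=cv2.INTER_CUBIC))
E
python3 - <<'E'
from h import *
snap("top","t0",None,1.25);snap("scene","s0",None,1.25)
for c in("top","scene"):print(arm.camera_model(c))
print(arm.observe())
E
```

```text
{'intrinsics': array([[370.54105678,   0.        , 309.61701023],
       [  0.        , 370.54105678, 192.72818008],
       [  0.        ,   0.        ,   1.        ]]), 'k1': -0.009349662498930251, 'eye': array([ 0.36802636, -0.00362738,  1.207699  ]), 'orientation': array([ 0.11762074, -0.11816706, -1.57584928])}
{'intrinsics': array([[443.21934932,   0.        , 330.94181245],
       [  0.        , 443.21934932, 208.46755028],
       [  0.        ,   0.        ,   1.        ]]), 'k1': -0.0342206095073492, 'eye': array([ 1.41093305, -0.19368639,  1.40761916]), 'orientation': array([0.48454045, 0.39896117, 1.28360948])}
{'time_s': 0.1, 'qpos': array([ 9.65498299e-01,  5.28353239e-01,  1.43372435e+00,  3.81215811e-06,
        1.18139596e+00, -1.78512089e-01]), 'qvel': array([ 0.00100336, -0.00079581, -0.00265343,  0.0001388 ,  0.00074138,
        0.0007065 ]), 'tau': array([-4.11072624e-04, -4.40984666e+01, -1.77150786e+01,  6.34925743e-02,
        5.33211802e-02, -2.64861131e-05]), 'tcp_pos': array([0.25833204, 0.56842152, 0.22169759]), 'eef_rot': array([-6.65166594e-01, -3.06962807e+00,  2.72776962e-03]), 'contact_force': array([-0.02219523, -0.04892236,  0.70946077]), 'wrist_torque': array([-0.00890936,  0.03128553, -0.02376983]), 'grip_force': 0.0, 'opening': 0.08728049306293316}
```

View pics/t0.png

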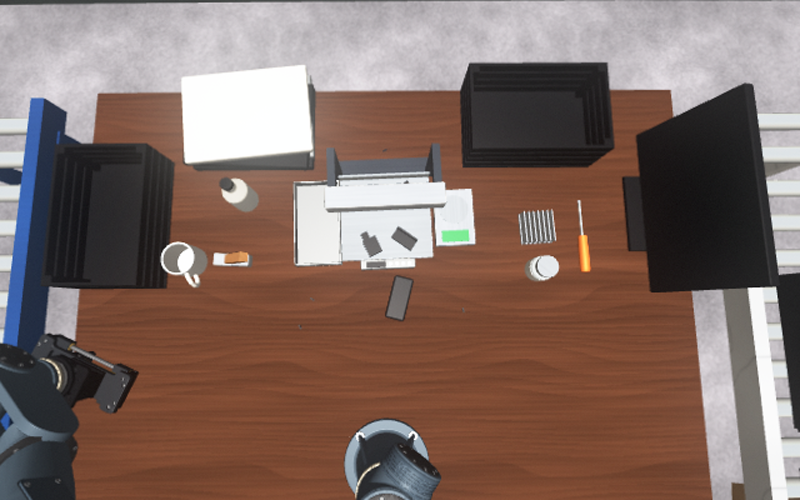

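View pics/s0.png

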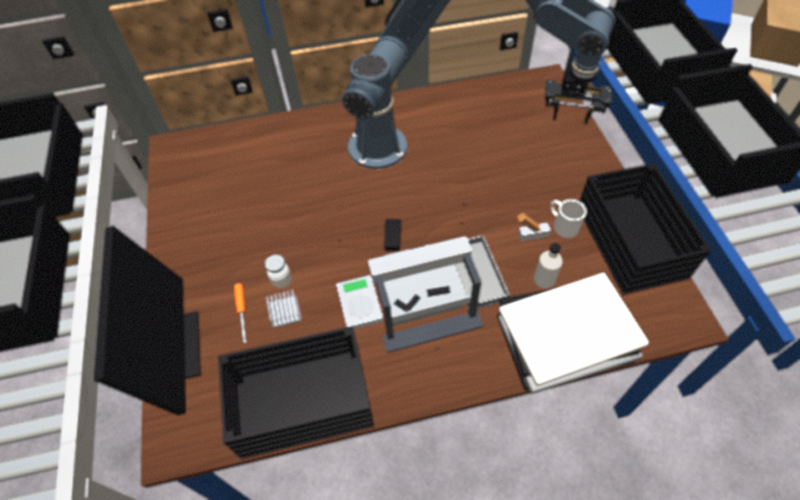

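The tray is at scale's left (+y), the scraper near (230,258) next to the mug, and the jar at (543,267). I need zoomed crops.

```bash
python3 - <<'E'
from h import *
a=arm.snapshot("top")[:,:,::-1];b=arm.snapshot("scene")[:,:,::-1]
cv2.imwrite("pics/a.png",cv2.resize(a[105:225,225:385],None,fx=5,fy=5,interpolation=3))
cv2.imwrite("pics/b.png",cv2.resize(b[170:290,260:420],None,fx=5,fy=5,interpolation=3))
c=np.hstack([cv2.resize(a[135:235,120:220],(400,400),interpolation=3),cv2.resize(b[150:250,385:485],(400,400),interpolation=3)])
cv2.imwrite("pics/c.png",c)
E
```

```text
(no output)
```

View pics/a.png

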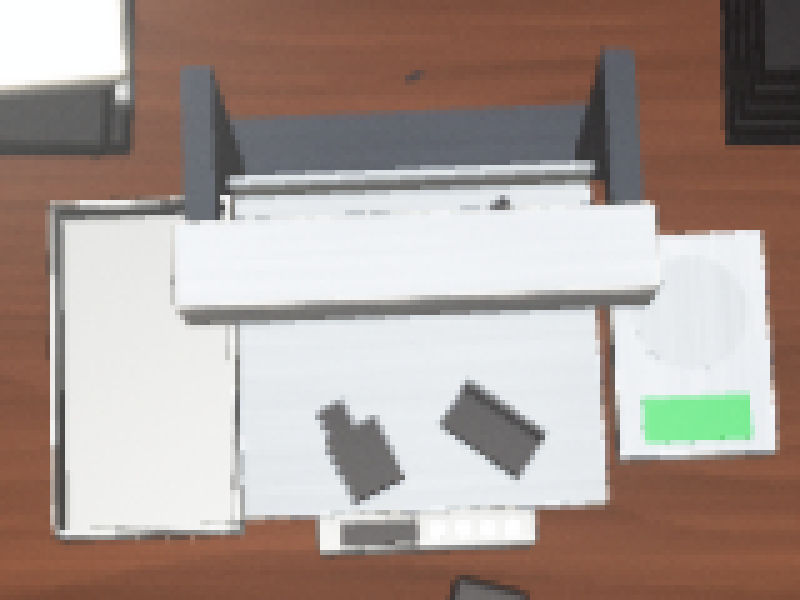

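View pics/b.png

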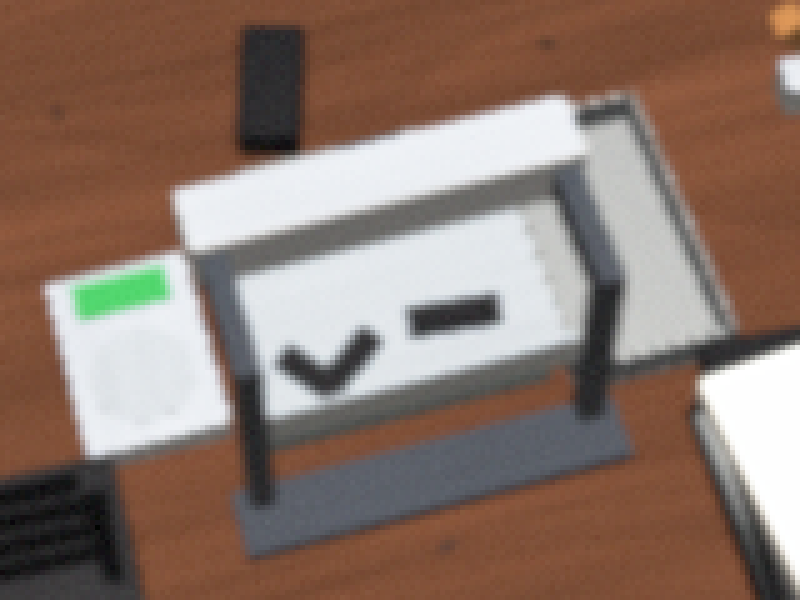

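View pics/c.png

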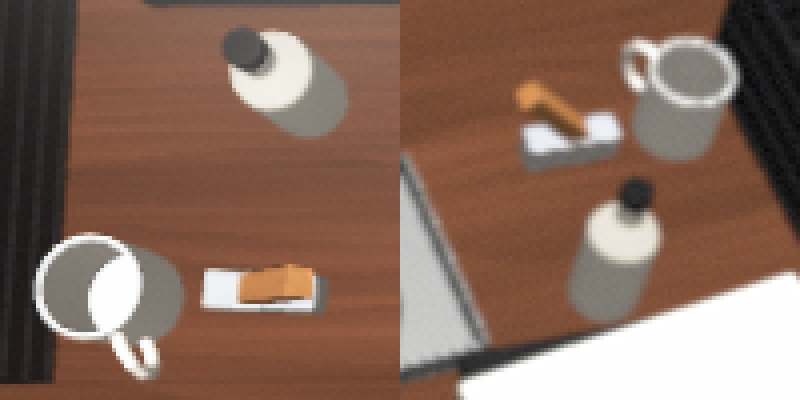

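```bash
python3 - <<'E'
from h import *
np.set_printoptions(precision=4,suppress=True)
A=lambda X,Y,z:px("top",225+X/5-.4,105+Y/5-.4,z)
B=lambda X,Y,z:px("scene",260+X/5-.4,170+Y/5-.4,z)
C=lambda X,Y,z:px("top",120+X/4-.4,135+Y/4-.4,z)
D=lambda X,Y,z:px("scene",385+(X-400)/4-.4,150+Y/4-.4,z)
for n,f,z,pts in [("plate NL,NR; upstand top L,R(z.08)",A,.05,[(243,518),(608,503)]),("up",A,.08,[(230,182),(594,164)]),
 ("plate scene",B,.05,[(238,280),(270,415),(580,345),(530,205)]),
 ("tray",A,.035,[(55,535),(240,528),(50,203)]),("lamp FL FR NR NL",A,.21,[(173,225),(655,205),(658,290),(180,310)]),
 ("lamp scene",B,.21,[(173,188),(190,250),(585,158),(565,95)]),
 ("stepped",A,.06,[(320,408),(345,402),(378,418),(403,478),(355,502)]),("rib",A,.065,[(440,422),(465,382),(545,435),(518,478)]),
 ("L",B,.06,[(275,350),(290,345),(325,393),(380,335),(365,325)]),("strip",B,.062,[(408,310),(412,335),(500,320),(497,295)]),
 ("block top",C,.035,[(202,268),(203,308),(313,311),(313,270)]),("handle",C,.1,[(313,265),(313,297),(240,300),(240,275)]),
 ("block sc",D,.035,[(522,125),(527,153),(622,140),(612,113)]),("handle end",D,.1,[(530,95)]),
 ]:
  print(n,[f(x,y,z) for x,y in pts])
print("jar lid",px("top",545/1.25,264/1.25,.1),"jar sc",px("scene",275/1.25,263/1.25,.1))
print("hs",px("top",537/1.25,225/1.25,.045))
R0=R.from_rotvec(arm.observe()["eef_rot"]).as_matrix();print(R0)
E
```

```text
plate NL,NR; upstand top L,R(z.08) [array([0.4948, 0.11  ]), array([ 0.5023, -0.1194])]
up [array([0.704 , 0.1166]), array([ 0.7138, -0.1126])]
plate scene [array([ 0.5858, -0.0979]), array([ 0.6977, -0.0996]), array([0.6977, 0.1235]), array([0.5763, 0.1226])]
tray [array([0.4865, 0.2309]), array([0.49  , 0.1133]), array([0.7042, 0.2389])]
lamp FL FR NR NL [array([0.6409, 0.1342]), array([ 0.6501, -0.1334]), array([ 0.6017, -0.1337]), array([0.5926, 0.1297])]
lamp scene [array([ 0.6041, -0.1354]), array([ 0.6535, -0.1342]), array([0.6484, 0.1305]), array([0.5964, 0.1326])]
stepped [array([0.5627, 0.0611]), array([0.5664, 0.0454]), array([0.5561, 0.0247]), array([0.518 , 0.0092]), array([0.5031, 0.0393])]
rib [array([ 0.5524, -0.0142]), array([ 0.5776, -0.0301]), array([ 0.5436, -0.0796]), array([ 0.5167, -0.0623])]
L [array([ 0.654 , -0.0857]), array([ 0.6527, -0.0747]), array([ 0.6957, -0.0598]), array([ 0.6606, -0.0118]), array([ 0.6501, -0.0201])]
strip [array([0.647 , 0.0119]), array([0.6672, 0.0095]), array([0.6709, 0.0723]), array([0.6507, 0.0759])]
block top [array([0.5203, 0.441 ]), array([0.4882, 0.4387]), array([0.4851, 0.351 ]), array([0.5179, 0.3522])]
handle [array([0.5134, 0.3326]), array([0.4892, 0.3317]), array([0.4873, 0.3866]), array([0.5063, 0.3874])]
block sc [array([0.483 , 0.3499]), array([0.5158, 0.3431]), array([0.524 , 0.4366]), array([0.4911, 0.4394])]
handle end [array([0.4958, 0.3433])]
jar lid [ 0.4761 -0.3839] jar sc [ 0.4774 -0.3884]
hs [ 0.5816 -0.3882]
[[-0.9103  0.4139 -0.0007]
 [ 0.4139  0.9103 -0.0011]
 [ 0.0002 -0.0013 -1.    ]]
```

```bash
cat >> h.py <<'E'
def go(x,y,z,deg):
    o=arm.observe();M=R.from_rotvec(o["eef_rot"]).as_matrix()
    a=np.degrees(np.arctan2(M[1,0],M[0,0]));r=(a-deg+180)%360-180
    print("shift mm",np.round(1000*M.T@(np.array([x,y,z])-o["tcp_pos"]),1),"roll",round(r,1),"| tcp",np.round(o["tcp_pos"],4),"ang",round(a,1),"open",round(o["opening"],4),"grip",round(o["grip_force"],1),"F",np.round(o["contact_force"],1),"t",round(o["time_s"],1),"j6",round(o["qpos"][5],2))
E
python3 - <<'E'
from h import *
print("bottle",px("top",120+245/4,135+45/4,.17),px("scene",385+237/4,150+190/4,.17),"mug",px("top",120+90/4,135+285/4,.09))
go(.5005,.349,.22,86.5)
E
```

```text
bottle [0.66378863 0.36533751] [0.66571901 0.36804976] mug [0.49955    0.50365916]
shift mm [-311.2  -99.7    2. ] roll 69.0 | tcp [0.2584 0.5686 0.2219] ang 155.5 open 0.087 grip 0.0 F [ 0.1 -0.3  0.2] t 0.2 j6 -0.18
```

```bash
python3 -m creep '[{"x":-45,"y":-14,"roll":10},{"x":-90,"y":-28,"roll":20},{"x":-135,"y":-43,"roll":30},{"x":-180,"y":-57,"roll":40},{"x":-225,"y":-72,"roll":50}]' 50; python3 -c "
from h import *
go(.5005,.349,.15,86.5)"
```

```text
shift mm [-311.2  -99.6   72. ] roll 69.0 | tcp [0.2584 0.5686 0.2219] ang 155.5 open 0.087 grip 0.0 F [ 0.1 -0.3  0.2] t 0.2 j6 -0.18schema error: expected keys x, y, z, roll, jaw
```

All keys are required.

```bash
python3 -m creep '[{"x":-45,"y":-14,"z":0,"roll":10,"jaw":60},{"x":-90,"y":-28,"z":0,"roll":20,"jaw":60},{"x":-135,"y":-43,"z":0,"roll":30,"jaw":60},{"x":-180,"y":-57,"z":0,"roll":40,"jaw":60},{"x":-225,"y":-72,"z":0,"roll":50,"jaw":60}]' 50; python3 -c "
from h import *
go(.5005,.349,.15,86.5)"
```

```text
time_s: 0.82
tcp_pos: [0.4346, 0.4092, 0.2224]
eef_rot: [-1.908, -2.496, 0.0]
contact_force: [-0.1, 1.1, 1.0]
opening: 0.0602
grip_force: 0.0
shift mm [-75.3  47.8  72.4] roll 18.7 | tcp [0.4346 0.4092 0.2224] ang 105.2 open 0.0602 grip 0.0 F [-0.1  1.1  1. ] t 0.8 j6 0.3
```

```bash
python3 -m creep '[{"x":-38,"y":24,"z":10,"roll":9,"jaw":60},{"x":-75,"y":48,"z":30,"roll":18.5,"jaw":60},{"x":-75,"y":48,"z":72,"roll":18.5,"jaw":60},{"x":-75,"y":48,"z":72,"roll":18.5,"jaw":60},{"x":-75,"y":48,"z":72,"roll":18.5,"jaw":60}]' ; python3 -c "
from h import *
go(.5005,.349,.095,86.5)
a=arm.snapshot('top')[:,:,::-1];b=arm.snapshot('scene')[:,:,::-1]
cv2.imwrite('pics/d.png',np.hstack([cv2.resize(a[135:235,120:220],(400,400),interpolation=3),cv2.resize(b[150:250,365:465],(400,400),interpolation=3)]))"
```

```text
time_s: 1.45
tcp_pos: [0.5002, 0.3515, 0.1514]
eef_rot: [2.277, 2.164, 0.002]
contact_force: [0.6, 0.6, 0.2]
opening: 0.0599
grip_force: 0.0
shift mm [-2.5  0.3 56.4] roll 0.6 | tcp [0.5002 0.3515 0.1514] ang 87.1 open 0.0599 grip 0.0 F [0.6 0.6 0.2] t 1.4 j6 0.48
```

View pics/d.png

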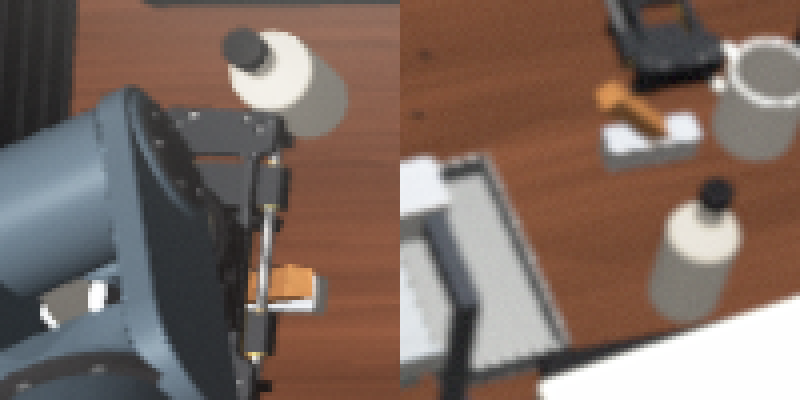

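```bash
python3 -c "
from h import *
t=arm.observe()['tcp_pos']
for dz in (0,.07):
  p=t+[0,0,dz];u,v=proj('top',p);w,s=proj('scene',p)
  print('top crop',(u-120)*4,(v-135)*4,'scene crop',400+(w-365)*4,(s-150)*4)
for q in [(.5005,.349,.095)]: w,s=proj('scene',q);u,v=proj('top',q);print((u-120)*4,(v-135)*4,400+(w-365)*4,(s-150)*4)
"
```

```text
top crop 262.0960940994455 271.9168504792501 scene crop 627.7273111097954 59.93203348588372
top crop 227.57409473960183 259.18699483336025 scene crop 640.1779103483602 9.22058637839109
291.08319116980965 281.3685567130203 615.1254060068925 99.32663798286501
```

```bash
python3 -m creep '[{"x":-2.5,"y":0,"z":30,"roll":0.5,"jaw":60},{"x":-2.5,"y":0,"z":58,"roll":0.5,"jaw":60},{"x":-2.5,"y":0,"z":58,"roll":0.5,"jaw":60},{"x":-2.5,"y":0,"z":58,"roll":0.5,"jaw":15},{"x":-2.5,"y":0,"z":58,"roll":0.5,"jaw":15}]' 55; python3 -m creep '[{"x":0,"y":0,"z":0,"roll":0,"jaw":15},{"x":0,"y":0,"z":0,"roll":0,"jaw":15},{"x":0,"y":0,"z":0,"roll":0,"jaw":15}]' 55 ;python3 -c "
from h import *
go(.5005,.349,.093,86.5)"
```

```text
time_s: 2.17
tcp_pos: [0.501, 0.3491, 0.0943]
eef_rot: [2.286, 2.153, 0.005]
contact_force: [-0.0, -0.0, 0.6]
opening: 0.0474
grip_force: 0.0
time_s: 2.55
tcp_pos: [0.4999, 0.3485, 0.0929]
eef_rot: [-2.287, -2.153, -0.0]
contact_force: [-1.7, 0.3, 2.6]
opening: 0.024
grip_force: 54.9
shift mm [ 0.6  0.6 -0.1] roll 0.0 | tcp [0.4999 0.3485 0.0929] ang 86.5 open 0.024 grip 54.9 F [-1.7  0.3  2.6] t 2.5 j6 0.49
```

```bash
python3 -m creep '[{"x":0,"y":0,"z":-10,"roll":0,"jaw":15},{"x":0,"y":0,"z":-30,"roll":0,"jaw":15},{"x":0,"y":0,"z":-70,"roll":0,"jaw":15},{"x":0,"y":0,"z":-120,"roll":0,"jaw":15},{"x":0,"y":0,"z":-120,"roll":0,"jaw":15}]' 60;python3 -c "
from h import *
go(.43,.15,.213,2)
b=arm.snapshot('scene')[:,:,::-1];a=arm.snapshot('top')[:,:,::-1]
cv2.imwrite('pics/e.png',np.hstack([cv2.resize(a[135:235,120:220],(400,400),interpolation=3),cv2.resize(b[110:210,365:465],(400,400),interpolation=3)]))"
```

```text
time_s: 3.18
tcp_pos: [0.5027, 0.3496, 0.2171]
eef_rot: [2.285, 2.151, 0.015]
contact_force: [-0.2, 0.3, -3.4]
opening: 0.0233
grip_force: 59.9
shift mm [-203.7  -60.6    2.6] roll 84.6 | tcp [0.5027 0.3496 0.2171] ang 86.6 open 0.0233 grip 59.9 F [-0.2  0.3 -3.4] t 3.2 j6 0.49
```

View pics/e.png

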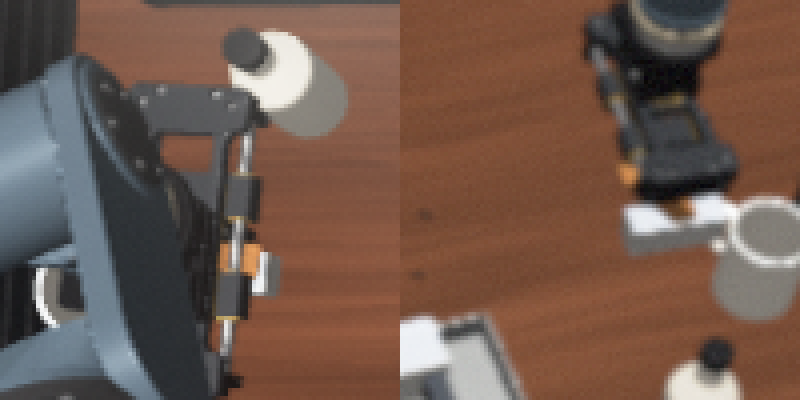

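```bash
python3 -m creep '[{"x":-35,"y":-20,"z":0,"roll":6,"jaw":15},{"x":-85,"y":-45,"z":0,"roll":16,"jaw":15},{"x":-135,"y":-65,"z":0,"roll":26,"jaw":15},{"x":-185,"y":-75,"z":0,"roll":36,"jaw":15},{"x":-235,"y":-75,"z":0,"roll":46,"jaw":15}]' 60;python3 -c "
from h import *
go(.43,-.115,.213,2)"
```

```text
time_s: 3.9
tcp_pos: [0.4074, 0.1171, 0.2107]
eef_rot: [-2.948, -1.081, 0.009]
contact_force: [1.6, -0.7, -3.5]
opening: 0.0234
grip_force: 59.9
shift mm [-132.8  191.6   -2.4] roll 38.3 | tcp [0.4074 0.1171 0.2107] ang 40.3 open 0.0234 grip 59.9 F [ 1.6 -0.7 -3.5] t 3.9 j6 0.88
```

```bash
python3 -m creep '[{"x":-26,"y":38,"z":-2,"roll":8,"jaw":15},{"x":-53,"y":76,"z":-2,"roll":18,"jaw":15},{"x":-80,"y":114,"z":-2,"roll":28,"jaw":15},{"x":-106,"y":152,"z":-2,"roll":38,"jaw":15},{"x":-133,"y":191,"z":-2,"roll":38,"jaw":15}]' 60; python3 -m creep '[{"x":0,"y":0,"z":0,"roll":0,"jaw":15}]' 60;python3 -c "
from h import *
go(.496,-.12,.160,2)"
```

```text
time_s: 4.53
tcp_pos: [0.4322, -0.1139, 0.2127]
eef_rot: [-3.138, -0.068, 0.007]
contact_force: [1.2, 1.3, -2.9]
opening: 0.0234
grip_force: 59.9
time_s: 4.65
tcp_pos: [0.4339, -0.1162, 0.213]
eef_rot: [-3.141, -0.062, 0.003]
contact_force: [0.2, 1.3, -3.7]
opening: 0.0232
grip_force: 59.9
shift mm [62.   6.3 52.9] roll 0.3 | tcp [ 0.4339 -0.1162  0.213 ] ang 2.3 open 0.0232 grip 59.9 F [ 0.2  1.3 -3.7] t 4.7 j6 1.02
```

```bash
python3 -m creep '[{"x":30,"y":4,"z":15,"roll":0,"jaw":15},{"x":62,"y":6,"z":40,"roll":0,"jaw":15},{"x":62,"y":6,"z":60,"roll":0,"jaw":15},{"x":62,"y":6,"z":66,"roll":0,"jaw":15},{"x":62,"y":6,"z":66,"roll":0,"jaw":15}]' 60;python3 -c "
from h import *
go(.496,-.12,.1465,2)
b=arm.snapshot('scene')[:,:,::-1];a=arm.snapshot('top')[:,:,::-1]
cv2.imwrite('pics/f.png',np.hstack([cv2.resize(a[125:225,250:350],(400,400),interpolation=3),cv2.resize(b[150:250,270:370],(400,400),interpolation=3)]))"
```

```text
time_s: 5.28
tcp_pos: [0.4948, -0.1155, 0.1476]
eef_rot: [-3.139, -0.07, 0.005]
contact_force: [-0.0, 0.6, -3.2]
opening: 0.0233
grip_force: 59.9
shift mm [1.  4.6 1. ] roll 0.6 | tcp [ 0.4948 -0.1155  0.1476] ang 2.6 open 0.0233 grip 59.9 F [-0.   0.6 -3.2] t 5.3 j6 1.08
```

View pics/f.png

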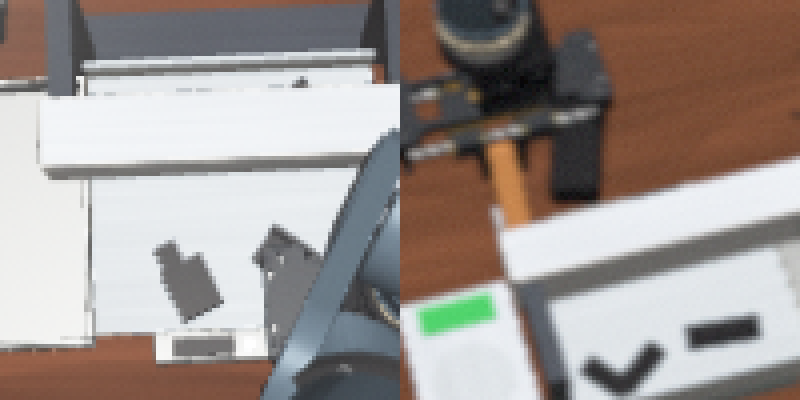

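```bash
for i in 1; do python3 -m creep '[{"x":0,"y":-8,"z":2,"roll":0.5,"jaw":15},{"x":0,"y":-20,"z":2,"roll":0.5,"jaw":15},{"x":0,"y":-34,"z":2,"roll":0.5,"jaw":15},{"x":0,"y":-48,"z":2,"roll":0.5,"jaw":15},{"x":0,"y":-62,"z":2,"roll":0.5,"jaw":15}]' 60; python3 -m creep '[{"x":0,"y":-14,"z":0,"roll":0,"jaw":15},{"x":0,"y":-28,"z":0,"roll":0,"jaw":15},{"x":0,"y":-42,"z":0,"roll":0,"jaw":15},{"x":0,"y":-56,"z":0,"roll":0,"jaw":15},{"x":0,"y":-70,"z":0,"roll":0,"jaw":15}]' 60; done; python3 -c "
from h import *
go(.49,.14,.1465,2)
b=arm.snapshot('scene')[:,:,::-1];a=arm.snapshot('top')[:,:,::-1]
cv2.imwrite('pics/g.png',np.hstack([cv2.resize(a[125:225,230:330],(400,400),interpolation=3),cv2.resize(b[150:250,270:370],(400,400),interpolation=3)]))"
```

```text
time_s: 6.0
tcp_pos: [0.4933, -0.0534, 0.1466]
eef_rot: [-3.141, -0.057, 0.0]
contact_force: [-0.8, -0.4, -3.1]
opening: 0.0236
grip_force: 59.9
time_s: 6.62
tcp_pos: [0.4909, 0.0163, 0.1465]
eef_rot: [-3.141, -0.056, 0.0]
contact_force: [0.0, -0.2, -3.4]
opening: 0.0237
grip_force: 59.9
shift mm [   3.5 -123.6    0. ] roll 0.0 | tcp [0.4909 0.0163 0.1465] ang 2.0 open 0.0237 grip 59.9 F [ 0.  -0.2 -3.4] t 6.6 j6 1.34
```

```bash
python3 -m creep '[{"x":0,"y":-14,"z":0,"roll":0,"jaw":15},{"x":0,"y":-28,"z":0,"roll":0,"jaw":15},{"x":0,"y":-42,"z":0,"roll":0,"jaw":15},{"x":0,"y":-56,"z":0,"roll":0,"jaw":15},{"x":0,"y":-70,"z":0,"roll":0,"jaw":15}]' 60; python3 -m creep '[{"x":0,"y":-14,"z":0,"roll":0,"jaw":15},{"x":0,"y":-28,"z":0,"roll":0,"jaw":15},{"x":0,"y":-40,"z":0,"roll":0,"jaw":15},{"x":0,"y":-50,"z":0,"roll":0,"jaw":15},{"x":0,"y":-50,"z":0,"roll":0,"jaw":15}]' 60; python3 -m creep '[{"x":0,"y":10,"z":-10,"roll":0,"jaw":15},{"x":0,"y":30,"z":-25,"roll":0,"jaw":15},{"x":-30,"y":70,"z":-40,"roll":0,"jaw":15},{"x":-60,"y":110,"z":-40,"roll":0,"jaw":15},{"x":-65,"y":160,"z":-40,"roll":0,"jaw":15}]' 60; python3 -m creep '[{"x":0,"y":50,"z":0,"roll":0,"jaw":15},{"x":0,"y":85,"z":0,"roll":0,"jaw":15}]' 60
python3 - <<'E'
from h import *
go(.42,-.11,.187,2)
a=arm.snapshot('top');b=arm.snapshot('scene')
def blobs(img,cam,z):
    m=(img.max(2)<75).astype(np.uint8);n,l,s,c=cv2.connectedComponentsWithStats(m)
    for i in range(1,n):
        if s[i,4]>=12:
            ys,xs=np.where(l==i);P=np.array([px(cam,x,y,z) for x,y in zip(xs[::1],ys[::1])][:1500])
            cc=P.mean(0)
            if .45<cc[0]<.75 and -.13<cc[1]<.25: print(cam,s[i,4],"c",cc.round(3),"x",P[:,0].min().round(3),P[:,0].max().round(3),"y",P[:,1].min().round(3),P[:,1].max().round(3))
blobs(a,"top",.05);blobs(b,"scene",.06)
cv2.imwrite('pics/g.png',np.hstack([cv2.resize(a[125:225,230:330,::-1],(400,400),interpolation=3),cv2.resize(b[150:250,290:390,::-1],(400,400),interpolation=3)]))
E
```

```text
time_s: 7.35
tcp_pos: [0.4884, 0.0864, 0.1466]
eef_rot: [-3.141, -0.056, -0.0]
contact_force: [-0.1, -0.4, -3.1]
opening: 0.0233
grip_force: 59.9
time_s: 7.98
tcp_pos: [0.4866, 0.1359, 0.1465]
eef_rot: [3.141, 0.058, -0.0]
contact_force: [0.5, -0.3, -3.3]
opening: 0.0239
grip_force: 59.9
time_s: 8.6
tcp_pos: [0.4244, -0.028, 0.1872]
eef_rot: [-3.141, -0.057, 0.003]
contact_force: [1.3, 0.9, -2.9]
opening: 0.0229
grip_force: 59.9
time_s: 8.85
tcp_pos: [0.4306, -0.1155, 0.1876]
eef_rot: [3.139, 0.052, 0.003]
contact_force: [-0.2, 0.6, -3.4]
opening: 0.0235
grip_force: 59.9
shift mm [-10.4  -5.8   0.6] roll -0.1 | tcp [ 0.4306 -0.1155  0.1876] ang 1.9 open 0.0235 grip 59.9 F [-0.2  0.6 -3.4] t 8.8 j6 1.03Traceback (most recent call last):
  File "<stdin>", line 11, in <module>
  File "<stdin>", line 8, in blobs
  File "h.py", line 13, in px
    e,d=ray(cam,u,v);return (e+d*(z-e[2])/d[2])[:2]
        ~~~^^^^^^^^^
  File "h.py", line 8, in ray
    m=arm.camera_model(cam);K=np.array(m["intrinsics"]);k=float(np.ravel(m["k1"])[0])
ValueError: time passes only in moves, steps and waits
```

View pics/g.png

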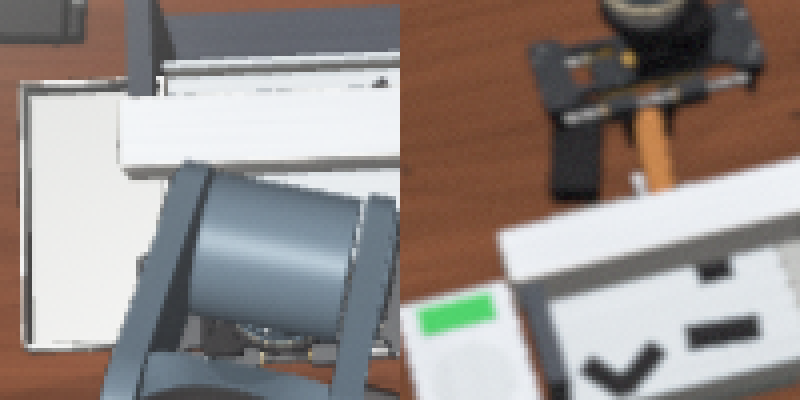

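```bash
python3 - <<'E'
s=open('h.py').read()
s=s.replace('def rot(m)','CM={}\ndef cm(c):\n    if c not in CM: CM[c]=arm.camera_model(c)\n    return CM[c]\ndef rot(m)').replace('m=arm.camera_model(cam)','m=cm(cam)')
s+='''
def blobs(img,cam,z,th=75,minpx=12):
    m=(img.max(2)<th).astype(np.uint8);n,l,s,c=cv2.connectedComponentsWithStats(m)
    for i in range(1,n):
        if minpx<=s[i,4]<1500:
            ys,xs=np.where(l==i);P=np.array([px(cam,x,y,z) for x,y in zip(xs,ys)]);cc=P.mean(0)
            if .45<cc[0]<.75 and -.13<cc[1]<.25: print(cam,s[i,4],"c",cc.round(3),"x",P[:,0].min().round(3),P[:,0].max().round(3),"y",P[:,1].min().round(3),P[:,1].max().round(3))
'''
open('h.py','w').write(s)
E
cat > b.py <<'E'
from h import *
a=arm.snapshot('top');b=arm.snapshot('scene')
np.save('a.npy',a);np.save('b.npy',b)
blobs(a,"top",.05);blobs(b,"scene",.06)
E
python3 b.py
```

```text
top 92 c [ 0.744 -0.117] x 0.701 0.792 y -0.124 -0.105
top 51 c [0.733 0.123] x 0.706 0.763 y 0.112 0.129
top 193 c [0.559 0.144] x 0.531 0.588 y 0.124 0.162
top 15 c [0.528 0.224] x 0.506 0.55 y 0.224 0.225
scene 253 c [0.679 0.134] x 0.572 0.759 y 0.104 0.169
scene 63 c [0.658 0.042] x 0.649 0.666 y 0.015 0.07
scene 96 c [0.732 0.231] x 0.723 0.742 y 0.177 0.304
scene 68 c [ 0.675 -0.051] x 0.659 0.692 y -0.081 -0.019
scene 133 c [ 0.721 -0.115] x 0.668 0.768 y -0.128 -0.103
```

```bash
python3 - <<'E'
from h import *
b=np.load('b.npy').max(2)
for p in [(.58,.12,.05),(.70,.12,.05),(.49,.12,.035),(.49,.24,.035),(.70,.24,.035),(.6,.118,.158),(.65,.118,.21)]: print(p,np.round(proj('scene',p),1))
for v in range(180,250): print(v,''.join('#' if x<60 else '+' if x<90 else '-' if x<140 else '.' for x in b[v,335:412]))
E
```

```text
(0.58, 0.12, 0.05) [365.2 211.6]
(0.7, 0.12, 0.05) [374.8 239.4]
(0.49, 0.12, 0.035) [358.3 194.4]
(0.49, 0.24, 0.035) [388.5 188. ]
(0.7, 0.24, 0.035) [406.8 234.1]
(0.6, 0.118, 0.158) [367.9 199.2]
(0.65, 0.118, 0.21) [373.1 202.4]
180 -----------------------------------------------------------------------------
181 -----------------------------------------------------------------------------
182 -----------------------------------------------------------------------------
183 -----------------------------------------------------------------------------
184 ---------------------------------------------------------------------------.-
185 ---------------------------------------------------------------------....-...
186 ----------------------------------------------------------------..-........--
187 ---------------------------------------------------------..--.......---------
188 ----------------------------------------------...--..-..........--.----------
189 --------------------------------.......----......---.........----------------
190 ----------------------------.............-
[... 4173 characters left out ...]
-------++####+-....----++++++++########++--.
242 .........................--------------++######+----++++++++++--+####++--....
243 .....................------------------+########+++++++++-------++++--.......
244 .................---------------++-----+#######+++++++-------------..........
245 .............---------------++++++------+######+++++------------.............
246 ..........-------------++++++++---------+#####++----------------.............
247 ......--------------++++++++------------+#####+-----------------.............
248 ..--------------+++++++-----------------+#####+-----------------.............
249 ------------+++++++---------------------######+------------------............
```

```bash
python3 - <<'E'
from h import *
b=np.load('a.npy').max(2)
for p in [(.4985,.11,.05),(.7,.11,.05),(.4985,-.12,.05)]: print(p,np.round(proj('top',p),1))
for v in range(160,212): print(v,''.join('#' if x<60 else '+' if x<90 else '-' if x<140 else '.' for x in b[v,232:350]))
E
```

```text
(0.4985, 0.11, 0.05) [273.2 207. ]
(0.7, 0.11, 0.05) [273.6 144.8]
(0.4985, -0.12, 0.05) [346.4 206.4]
160 ---.-.................................................................................................................
161 ---.-.................................................................................................................
162 ---.-.................................................................................................................
163 ..-.-.................................................................................................................
164 ---.-.............................................................................................--------------------
165 ---.-........................................................................-----------------------------------------
166 ..-.-.................................................--------------------------------------------------------..---...
167 ---.--.........................--------------------------------------------------------..........................--...
168 ---.--...
[... 4698 characters left out ...]
.......................................................................-+------------
207 ---.-+..............................................................................................----++-----------+
208 ..-.-+...............................................................................................--++-------------
209 -.-.-+...................................-.........--..................................----..........--++-------------
210 .....+...................................-....................--------------..........---------.....--++-------------.
211 ---.....................-----..........---....................--------------.........-----------....--++-----------+-.
```

```bash
python3 -m creep '[{"x":30,"y":8,"z":15,"roll":0,"jaw":15},{"x":70,"y":9,"z":36,"roll":0,"jaw":15},{"x":110,"y":9,"z":40,"roll":0,"jaw":15},{"x":135,"y":9,"z":40,"roll":0,"jaw":15},{"x":135,"y":9,"z":40,"roll":0,"jaw":15}]' 60;python3 -c "
from h import *
go(.584,-.125,.1470,2)"
```

```text
time_s: 9.68
tcp_pos: [0.5672, -0.1152, 0.1465]
eef_rot: [3.141, 0.06, 0.002]
contact_force: [-0.0, 0.1, -2.8]
opening: 0.0234
grip_force: 59.9
shift mm [16.4 10.5 -0.4] roll 0.2 | tcp [ 0.5672 -0.1152  0.1465] ang 2.2 open 0.0234 grip 59.9 F [-0.   0.1 -2.8] t 9.7 j6 1.14
```

```bash
python3 -m creep '[{"x":4,"y":6,"z":0,"roll":0,"jaw":15},{"x":8,"y":9,"z":0,"roll":0,"jaw":15},{"x":12,"y":9,"z":0,"roll":0,"jaw":15},{"x":15,"y":9,"z":0,"roll":0,"jaw":15},{"x":16,"y":9,"z":0,"roll":0,"jaw":15}]' 60; python3 -m creep '[{"x":0,"y":-12,"z":0,"roll":0,"jaw":15},{"x":0,"y":-24,"z":0,"roll":0,"jaw":15},{"x":0,"y":-36,"z":0,"roll":0,"jaw":15},{"x":0,"y":-48,"z":0,"roll":0,"jaw":15},{"x":0,"y":-60,"z":0,"roll":0,"jaw":15}]' 60; python3 b.py | grep scene; python3 -c "
from h import *
go(.58,.14,.147,2)"
```

```text
time_s: 10.3
tcp_pos: [0.5821, -0.1245, 0.1466]
eef_rot: [-3.141, -0.056, -0.0]
contact_force: [0.1, -0.2, -3.1]
opening: 0.0234
grip_force: 59.9
time_s: 10.92
tcp_pos: [0.5797, -0.0634, 0.1466]
eef_rot: [-3.141, -0.057, 0.0]
contact_force: [0.3, -0.1, -3.3]
opening: 0.0236
grip_force: 59.9
scene 24 c [ 0.497 -0.076] x 0.487 0.505 y -0.088 -0.064
scene 72 c [0.602 0.136] x 0.572 0.635 y 0.121 0.147
scene 175 c [0.712 0.132] x 0.644 0.759 y 0.104 0.169
scene 59 c [0.659 0.053] x 0.646 0.672 y 0.025 0.082
scene 94 c [0.732 0.233] x 0.723 0.742 y 0.18 0.304
scene 23 c [ 0.679 -0.029] x 0.665 0.692 y -0.037 -0.018
scene 12 c [0.688 0.011] x 0.683 0.691 y -0.003 0.022
scene 133 c [ 0.72  -0.115] x 0.668 0.768 y -0.128 -0.103
shift mm [   8.2 -202.6   -0.4] roll 0.1 | tcp [ 0.5794 -0.0627  0.1465] ang 2.1 open 0.0235 grip 59.9 F [ 0.5 -0.7 -3.6] t 11.0 j6 1.23
```

```bash
python3 -m creep '[{"x":1,"y":-12,"z":0,"roll":0,"jaw":15},{"x":1,"y":-24,"z":0,"roll":0,"jaw":15},{"x":1,"y":-36,"z":0,"roll":0,"jaw":15},{"x":1,"y":-48,"z":0,"roll":0,"jaw":15},{"x":1,"y":-60,"z":0,"roll":0,"jaw":15}]' 60; python3 b.py | grep scene; python3 -c "
from h import *
go(.58,.14,.147,2)
b=np.load('b.npy').max(2)
for v in range(205,245): print(v,''.join('#' if x<60 else '+' if x<90 else '-' if x<140 else '.' for x in b[v,310:390]))
for p in [(.65,0,.05),(.7,0,.05),(.67,-.0,.085),(.67,.015,.09)]: print(p,np.round(proj('scene',p),1))
"
```

```text
time_s: 11.65
tcp_pos: [0.5787, -0.0036, 0.1466]
eef_rot: [3.141, 0.056, 0.0]
contact_force: [0.0, -0.1, -3.2]
opening: 0.0236
grip_force: 59.9
scene 247 c [0.679 0.133] x 0.572 0.759 y 0.104 0.169
scene 85 c [0.663 0.056] x 0.647 0.689 y 0.021 0.097
scene 93 c [0.732 0.232] x 0.723 0.742 y 0.18 0.304
scene 133 c [ 0.721 -0.115] x 0.668 0.768 y -0.128 -0.103
shift mm [   7.  -142.7   -0.4] roll 0.1 | tcp [ 0.5783 -0.0028  0.1465] ang 2.1 open 0.0238 grip 59.9 F [-0.4 -0.4 -3. ] t 11.8 j6 1.33
205 -...................................................--------++-----.............
206 ................................................------------+++----.............
207 ............................................----------------+++-----............
208 ........................................--------------------++++-----...........
209 ....................................-----------------------++#++-----...........
210 ...............................-------------------------++++###+-----...........
211 ............................-----------------------...--+######++----...........
212 ...
[... 2224 characters left out ...]
..........---.....-+##+-........................--+####-.......
239 ....................................-##+-.......---..........-----+#####-.......
240 -...................................-+#+--..----..........-------++####+-.......
241 -...................................-++++---..........-----------++#####-....---
242 -....................................---..........-------------+++######+----+++
243 --.............................................-----------------+########+++++++
244 --........................................--------------+++-----+########++++++-
(0.65, 0, 0.05) [338.1 234.8]
(0.7, 0, 0.05) [341.7 246.9]
(0.67, -0.0, 0.085) [339.6 234.5]
(0.67, 0.015, 0.09) [343.8 232.9]
```

```bash
python3 -m creep '[{"x":1,"y":-12,"z":0,"roll":0,"jaw":15},{"x":1,"y":-24,"z":0,"roll":0,"jaw":15},{"x":1,"y":-36,"z":0,"roll":0,"jaw":15},{"x":1,"y":-48,"z":0,"roll":0,"jaw":15},{"x":2,"y":-60,"z":0,"roll":0,"jaw":15}]' 60; python3 -m creep '[{"x":0,"y":-10,"z":0,"roll":0,"jaw":15},{"x":0,"y":-20,"z":0,"roll":0,"jaw":15},{"x":0,"y":-30,"z":0,"roll":0,"jaw":15},{"x":1,"y":-40,"z":0,"roll":0,"jaw":15},{"x":1,"y":-50,"z":0,"roll":0,"jaw":15}]' 60; python3 b.py | grep scene; python3 -c "
from h import *
go(.58,.14,.147,2)
b=np.load('b.npy').max(2)
for v in range(205,250): print(v,''.join('#' if x<60 else '+' if x<90 else '-' if x<140 else '.' for x in b[v,325:412]))
"
```

```text
time_s: 12.38
tcp_pos: [0.5783, 0.0563, 0.1465]
eef_rot: [3.141, 0.056, -0.001]
contact_force: [0.4, -0.6, -2.8]
opening: 0.0234
grip_force: 59.9
time_s: 13.0
tcp_pos: [0.5779, 0.1062, 0.1466]
eef_rot: [-3.141, -0.056, -0.0]
contact_force: [-1.2, -0.0, -3.2]
opening: 0.0231
grip_force: 59.9
scene 26 c [0.494 0.118] x 0.482 0.504 y 0.107 0.13
scene 292 c [0.694 0.138] x 0.572 0.759 y 0.105 0.169
scene 97 c [0.732 0.232] x 0.723 0.742 y 0.177 0.304
scene 131 c [ 0.72  -0.115] x 0.668 0.767 y -0.128 -0.103
shift mm [  3.6 -33.1  -0.5] roll 0.1 | tcp [0.5776 0.1068 0.1465] ang 2.1 open 0.0233 grip 59.9 F [-0.7  1.3 -3. ] t 13.1 j6 1.53
205 .....................................--------+------..............--...----------------
206 .................................------------+++----..............--...----------------
207 .............................----------------+++-----..............--..----------------
208 .........................--------------------+#+------.............---..---------------
209 .....................------------------------+#++-----..............-------------------

[... 2979 characters left out ...]
....--------------++##############+++++++--+####++--....
243 ................................-----------------+#########+####+++-------++++--.......
244 ............................-------------+++-----+########++++++-------------..........
245 ........................-------------+++++++------+######+++++-------------............
246 ....................---------------++++++---------+#####++----------------.............
247 ................--------------++++++++------------+#####+-----------------.............
248 ............--------------+++++++-----------------+#####+-----------------.............
249 ........--------------++++++++--------------------+#####+------------------............
```

```bash
python3 -m creep '[{"x":0,"y":-9,"z":0,"roll":0,"jaw":15},{"x":0,"y":-18,"z":0,"roll":0,"jaw":15},{"x":0,"y":-27,"z":0,"roll":0,"jaw":15},{"x":1,"y":-36,"z":0,"roll":0,"jaw":15},{"x":1,"y":-42,"z":0,"roll":0,"jaw":15}]' 60; python3 -m creep '[{"x":0,"y":8,"z":-4,"roll":0,"jaw":15},{"x":-30,"y":10,"z":-4,"roll":0,"jaw":15},{"x":-80,"y":10,"z":-10,"roll":0,"jaw":15},{"x":-130,"y":10,"z":-40,"roll":0,"jaw":15},{"x":-160,"y":30,"z":-60,"roll":0,"jaw":15}]' 60; python3 b.py; python3 -c "
from h import *
go(.42,.0,.21,2)
a=np.load('a.npy')[:,:,::-1];b=np.load('b.npy')[:,:,::-1]
cv2.imwrite('pics/z.png',np.hstack([cv2.resize(a[125:225,230:330],(400,400),interpolation=3),cv2.resize(b[160:260,320:420],(400,400),interpolation=3)]))
"
```

```text
time_s: 13.72
tcp_pos: [0.5774, 0.1483, 0.1466]
eef_rot: [-3.141, -0.057, -0.001]
contact_force: [-1.2, -0.2, -2.7]
opening: 0.0236
grip_force: 59.9
time_s: 14.35
tcp_pos: [0.4156, 0.1116, 0.2074]
eef_rot: [3.141, 0.059, -0.002]
contact_force: [0.8, -0.1, -2.9]
opening: 0.0239
grip_force: 59.9
top 91 c [ 0.744 -0.117] x 0.701 0.792 y -0.124 -0.105
top 58 c [0.735 0.123] x 0.706 0.77 y 0.112 0.129
top 18 c [0.737 0.202] x 0.734 0.747 y 0.187 0.222
top 196 c [0.56  0.144] x 0.531 0.588 y 0.124 0.165
top 19 c [0.541 0.225] x 0.512 0.57 y 0.224 0.225
scene 13 c [0.517 0.197] x 0.513 0.52 y 0.183 0.211
scene 378 c [0.682 0.149] x 0.572 0.759 y 0.104 0.221
scene 95 c [0.732 0.232] x 0.723 0.742 y 0.177 0.304
scene 132 c [ 0.721 -0.115] x 0.668 0.768 y -0.128 -0.103
shift mm [  0.9 110.6  -1.6] roll -0.0 | tcp [0.4152 0.1105 0.2083] ang 2.0 open 0.0235 grip 59.9 F [ 0.2 -0.6 -3.4] t 14.4 j6 1.54
```

View pics/z.png

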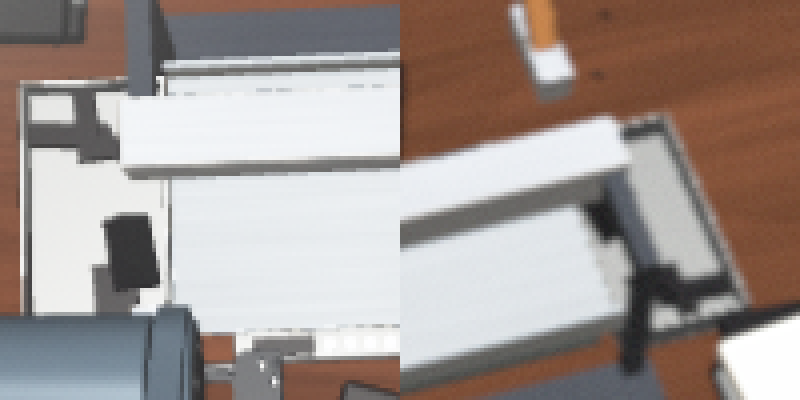

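```bash
python3 -m creep '[{"x":3,"y":-20,"z":0,"roll":-10,"jaw":15},{"x":6,"y":-50,"z":0,"roll":-20,"jaw":15},{"x":9,"y":-80,"z":0,"roll":-30,"jaw":15},{"x":12,"y":-110,"z":0,"roll":-40,"jaw":15},{"x":15,"y":-140,"z":0,"roll":-50,"jaw":15}]' 60; python3 -m creep '[{"x":0,"y":0,"z":20,"roll":-10,"jaw":15},{"x":0,"y":0,"z":40,"roll":-20,"jaw":15},{"x":0,"y":0,"z":70,"roll":-30,"jaw":15},{"x":0,"y":0,"z":100,"roll":-35,"jaw":15},{"x":0,"y":0,"z":100,"roll":-35,"jaw":15}]' 60; python3 -c "
from h import *
go(.43,.25,.093,87)"
```

```text
time_s: 15.08
tcp_pos: [0.4297, 0.253, 0.2066]
eef_rot: [2.819, 1.385, 0.002]
contact_force: [0.9, -0.3, -2.7]
opening: 0.0237
grip_force: 59.9
time_s: 15.7
tcp_pos: [0.4278, 0.2515, 0.1048]
eef_rot: [-2.278, -2.161, 0.006]
contact_force: [-0.1, 0.0, -2.9]
opening: 0.024
grip_force: 59.9
shift mm [-1.4  2.3 11.8] roll -0.0 | tcp [0.4278 0.2515 0.1048] ang 87.0 open 0.024 grip 59.9 F [-0.1  0.  -2.9] t 15.7 j6 0.36
```

```bash
python3 -m creep '[{"x":0,"y":0,"z":4,"roll":0,"jaw":15},{"x":0,"y":0,"z":8,"roll":0,"jaw":15},{"x":0,"y":0,"z":10,"roll":0,"jaw":15},{"x":0,"y":0,"z":11.5,"roll":0,"jaw":15},{"x":0,"y":0,"z":11.5,"roll":0,"jaw":15}]' 20; python3 -c "
from h import *
go(.43,.25,.093,87)"
```

```text
time_s: 16.32
tcp_pos: [0.4285, 0.2523, 0.0952]
eef_rot: [2.278, 2.163, 0.0]
contact_force: [-0.2, 0.8, -2.5]
opening: 0.0241
grip_force: 20.0
shift mm [-2.2  1.7  2.2] roll 0.0 | tcp [0.4285 0.2523 0.0952] ang 87.0 open 0.0241 grip 20.0 F [-0.2  0.8 -2.5] t 16.3 j6 0.36
```

```bash
python3 -m creep '[{"x":0,"y":0,"z":1,"roll":0,"jaw":15},{"x":0,"y":0,"z":2,"roll":0,"jaw":15},{"x":0,"y":0,"z":3,"roll":0,"jaw":15},{"x":0,"y":0,"z":3,"roll":0,"jaw":15}]' 5; python3 -m creep '[{"x":0,"y":0,"z":0,"roll":0,"jaw":40},{"x":0,"y":0,"z":0,"roll":0,"jaw":75},{"x":0,"y":0,"z":0,"roll":0,"jaw":75},{"x":0,"y":0,"z":-60,"roll":0,"jaw":75},{"x":0,"y":0,"z":-120,"roll":0,"jaw":80}]' 20; python3 -c "
from h import *
go(.476,-.386,.213,87)"
```

```text
time_s: 16.82
tcp_pos: [0.4286, 0.2514, 0.0926]
eef_rot: [2.276, 2.163, -0.001]
contact_force: [-0.2, -4.7, 5.6]
opening: 0.0241
grip_force: 5.0
time_s: 17.45
tcp_pos: [0.4279, 0.2523, 0.2123]
eef_rot: [-2.277, -2.162, 0.004]
contact_force: [0.4, -0.1, -0.7]
opening: 0.0659
grip_force: 0.0
shift mm [-6.349e+02  8.090e+01 -4.000e-01] roll 0.0 | tcp [0.4279 0.2523 0.2123] ang 87.0 open 0.0659 grip 0.0 F [ 0.4 -0.1 -0.7] t 17.4 j6 0.36
```

```bash
python3 -m creep '[{"x":-50,"y":0,"z":0,"roll":10,"jaw":86},{"x":-105,"y":0,"z":0,"roll":20,"jaw":86},{"x":-160,"y":0,"z":0,"roll":30,"jaw":86},{"x":-215,"y":0,"z":0,"roll":40,"jaw":86},{"x":-270,"y":0,"z":0,"roll":50,"jaw":86}]' 20; python3 -c "
from h import *
go(.4767,-.386,.20,2)"
```

```text
time_s: 18.08
tcp_pos: [0.4145, -0.0189, 0.2122]
eef_rot: [2.981, 0.99, 0.002]
contact_force: [0.8, 0.4, -0.1]
opening: 0.0859
grip_force: 0.0
shift mm [-169.7  331.4   12.3] roll 34.7 | tcp [ 0.4145 -0.0189  0.2122] ang 36.7 open 0.0859 grip 0.0 F [ 0.8  0.4 -0.1] t 18.1 j6 0.61
```

```bash
python3 -m creep '[{"x":-20,"y":40,"z":0,"roll":8,"jaw":86},{"x":-45,"y":88,"z":0,"roll":18,"jaw":86},{"x":-70,"y":137,"z":0,"roll":28,"jaw":86},{"x":-95,"y":186,"z":0,"roll":34.5,"jaw":86},{"x":-120,"y":235,"z":0,"roll":34.5,"jaw":86}]' 20; python3 -c "
from h import *
go(.4767,-.386,.14,2)"; python3 -m creep '[{"x":22,"y":43,"z":0,"roll":0,"jaw":86},{"x":22,"y":86,"z":0,"roll":0,"jaw":86},{"x":22,"y":106,"z":0,"roll":0,"jaw":86},{"x":22,"y":106,"z":0,"roll":0,"jaw":86},{"x":22,"y":106,"z":0,"roll":0,"jaw":86}]' 20; python3 -c "
from h import *
go(.4767,-.386,.14,2)"
```

```text
time_s: 18.7
tcp_pos: [0.4605, -0.2789, 0.212]
eef_rot: [-3.141, -0.068, -0.001]
contact_force: [1.0, 0.2, -0.3]
opening: 0.0858
grip_force: 0.0
shift mm [ 11.5 107.7  71.9] roll 0.5 | tcp [ 0.4605 -0.2789  0.212 ] ang 2.5 open 0.0858 grip 0.0 F [ 1.   0.2 -0.3] t 18.7 j6 0.77
time_s: 19.32
tcp_pos: [0.4866, -0.3801, 0.2118]
eef_rot: [-3.139, -0.071, 0.002]
contact_force: [0.2, 0.7, 0.2]
opening: 0.0858
grip_force: 0.0
shift mm [-10.1   5.6  71.8] roll 0.6 | tcp [ 0.4866 -0.3801  0.2118] ang 2.6 open 0.0858 grip 0.0 F [0.2 0.7 0.2] t 19.3 j6 0.68
```

```bash
python3 -m creep '[{"x":-10,"y":5.5,"z":10,"roll":0,"jaw":86},{"x":-10,"y":5.5,"z":50,"roll":0,"jaw":86},{"x":-10,"y":5.5,"z":90,"roll":0,"jaw":86},{"x":-10,"y":5.5,"z":125,"roll":0,"jaw":86},{"x":-10,"y":5.5,"z":155,"roll":0,"jaw":86}]' 15; python3 -m creep '[{"x":0,"y":0,"z":0,"roll":0,"jaw":86},{"x":0,"y":0,"z":0,"roll":0,"jaw":50},{"x":0,"y":0,"z":0,"roll":0,"jaw":50},{"x":0,"y":0,"z":0,"roll":0,"jaw":50},{"x":0,"y":0,"z":0,"roll":0,"jaw":50}]' 25; python3 -c "
from h import *
go(.47,-.386,.2,2)"
```

```text
time_s: 19.95
tcp_pos: [0.4762, -0.3867, 0.0554]
eef_rot: [-3.139, -0.071, 0.002]
contact_force: [-0.0, -0.3, -0.4]
opening: 0.0863
grip_force: 0.0
time_s: 20.58
tcp_pos: [0.4783, -0.3903, 0.0587]
eef_rot: [3.136, 0.07, 0.004]
contact_force: [-1.7, -3.0, 4.2]
opening: 0.0588
grip_force: 25.0
shift mm [  -7.7   -4.  -141.4] roll 0.6 | tcp [ 0.4783 -0.3903  0.0587] ang 2.6 open 0.0588 grip 25.0 F [-1.7 -3.   4.2] t 20.6 j6 0.66
```

```bash
python3 -m creep '[{"x":0,"y":0,"z":-10,"roll":0,"jaw":50},{"x":0,"y":0,"z":-40,"roll":0,"jaw":50},{"x":0,"y":-20,"z":-80,"roll":0,"jaw":50},{"x":-10,"y":-55,"z":-110,"roll":0,"jaw":50},{"x":-15,"y":-100,"z":-110,"roll":0,"jaw":50}]' 35; python3 -m creep '[{"x":-5,"y":-45,"z":0,"roll":0,"jaw":50},{"x":-5,"y":-90,"z":0,"roll":0,"jaw":50},{"x":-5,"y":-135,"z":0,"roll":0,"jaw":50},{"x":-5,"y":-180,"z":0,"roll":0,"jaw":50},{"x":-5,"y":-225,"z":0,"roll":0,"jaw":50}]' 35;  python3 -c "
from h import *
go(.54,0,.1145,2)"
```

```text
time_s: 21.2
tcp_pos: [0.4583, -0.2887, 0.1693]
eef_rot: [3.139, 0.067, 0.005]
contact_force: [1.2, 0.4, -4.8]
opening: 0.0582
grip_force: 35.0
time_s: 21.82
tcp_pos: [0.4414, -0.062, 0.1669]
eef_rot: [-3.139, -0.069, 0.003]
contact_force: [1.1, -0.0, -4.8]
opening: 0.0588
grip_force: 35.0
shift mm [101.3 -57.6  52.3] roll 0.5 | tcp [ 0.4414 -0.062   0.1669] ang 2.5 open 0.0588 grip 35.0 F [ 1.1 -0.  -4.8] t 21.8 j6 1.13
```

```bash
python3 -m creep '[{"x":25,"y":-20,"z":0,"roll":0,"jaw":50},{"x":55,"y":-40,"z":0,"roll":0,"jaw":50},{"x":80,"y":-55,"z":10,"roll":0,"jaw":50},{"x":97,"y":-57,"z":28,"roll":0,"jaw":50},{"x":97,"y":-57,"z":42,"roll":0,"jaw":50}]' 35; python3 -m creep '[{"x":0,"y":0,"z":4,"roll":0,"jaw":50},{"x":0,"y":0,"z":7,"roll":0,"jaw":50},{"x":0,"y":0,"z":9,"roll":0,"jaw":50},{"x":0,"y":0,"z":9,"roll":0,"jaw":50}]' 35; python3 -c "
from h import *
go(.54,0,.109,2)"
```

```text
time_s: 22.45
tcp_pos: [0.5372, -0.0023, 0.1241]
eef_rot: [-3.14, -0.071, 0.002]
contact_force: [-0.4, 0.4, -4.4]
opening: 0.0588
grip_force: 35.0
time_s: 22.95
tcp_pos: [0.5371, -0.0032, 0.1164]
eef_rot: [3.141, 0.069, 0.0]
contact_force: [0.1, 0.9, -4.0]
opening: 0.0582
grip_force: 35.0
shift mm [ 3.  -3.1  7.4] roll 0.5 | tcp [ 0.5371 -0.0032  0.1164] ang 2.5 open 0.0582 grip 35.0 F [ 0.1  0.9 -4. ] t 22.9 j6 1.31
```

```bash
python3 -m creep '[{"x":0,"y":0,"z":2,"roll":0,"jaw":50},{"x":0,"y":0,"z":4,"roll":0,"jaw":50},{"x":0,"y":0,"z":5,"roll":0,"jaw":50},{"x":0,"y":0,"z":6,"roll":0,"jaw":50},{"x":0,"y":0,"z":6,"roll":0,"jaw":50}]' 35; python3 -m creep '[{"x":0,"y":0,"z":1,"roll":0,"jaw":50},{"x":0,"y":0,"z":1,"roll":0,"jaw":50}]' 35
```

```text
time_s: 23.58
tcp_pos: [0.5372, -0.003, 0.11]
eef_rot: [-3.141, -0.07, 0.0]
contact_force: [-0.3, 0.1, -4.8]
opening: 0.0585
grip_force: 35.0
time_s: 23.82
tcp_pos: [0.5372, -0.003, 0.109]
eef_rot: [-3.141, -0.07, 0.0]
contact_force: [-0.5, 0.7, -4.3]
opening: 0.0586
grip_force: 35.0
```

```bash
python3 -m creep '[{"x":0,"y":0,"z":1,"roll":0,"jaw":50},{"x":0,"y":0,"z":2,"roll":0,"jaw":50},{"x":0,"y":0,"z":2,"roll":0,"jaw":50}]' 35; python3 -m creep '[{"x":0,"y":0,"z":1,"roll":0,"jaw":50},{"x":0,"y":0,"z":1,"roll":0,"jaw":50}]' 35
```

```text
time_s: 24.2
tcp_pos: [0.5374, -0.0031, 0.1085]
eef_rot: [3.141, 0.07, 0.001]
contact_force: [-2.6, 0.7, 7.1]
opening: 0.0586
grip_force: 35.0
time_s: 24.45
tcp_pos: [0.5375, -0.0032, 0.1084]
eef_rot: [3.14, 0.07, 0.002]
contact_force: [-4.1, -0.1, 13.1]
opening: 0.0588
grip_force: 35.0
```

Firm contact with the plate at z≈0.0585+0.05, as expected. I'll relieve 1.5 mm and release.

```bash
python3 -m creep '[{"x":0,"y":0,"z":-1.5,"roll":0,"jaw":50},{"x":0,"y":0,"z":-1.5,"roll":0,"jaw":50}]' 6; python3 -m creep '[{"x":0,"y":0,"z":0,"roll":0,"jaw":70},{"x":0,"y":0,"z":0,"roll":0,"jaw":85},{"x":0,"y":0,"z":0,"roll":0,"jaw":86},{"x":0,"y":0,"z":-30,"roll":0,"jaw":86},{"x":0,"y":0,"z":-60,"roll":0,"jaw":86}]' 6;  python3 -m creep '[{"x":-15,"y":0,"z":-90,"roll":0,"jaw":86},{"x":-50,"y":40,"z":-120,"roll":0,"jaw":86},{"x":-80,"y":90,"z":-140,"roll":0,"jaw":86},{"x":-100,"y":140,"z":-140,"roll":0,"jaw":86},{"x":-100,"y":190,"z":-140,"roll":0,"jaw":86}]' 6
python3 -m creep '[{"x":0,"y":50,"z":0,"roll":0,"jaw":86},{"x":0,"y":80,"z":0,"roll":0,"jaw":86},{"x":0,"y":80,"z":0,"roll":0,"jaw":86}]' 6
python3 - <<'E'
from h import *
a=arm.snapshot('top');b=arm.snapshot('scene');np.save('a.npy',a);np.save('b.npy',b)
blobs(a,"top",.02);blobs(b,"scene",.02)
from h import proj
def asc(im,u0,u1,v0,v1):
    for v in range(v0,v1): print(v,''.join(('O' if r>b_+45 else '#' if max(r,g,b_)<60 else '+' if max(r,g,b_)<100 else '-' if max(r,g,b_)<170 else '.' if max(r,g,b_)<215 else ' ') for r,g,b_ in im[v,u0:u1].astype(int)))
p=proj('top',(.537,-.003,.15));q=proj('top',(.42,.29,.035));s=proj('scene',(.43,.29,.05))
print(p,q,s)
asc(a,228,330,140,212)
print();asc(b,int(s[0])-25,int(s[0])+25,int(s[1])-20,int(s[1])+14)
E
```

```text
time_s: 24.7
tcp_pos: [0.5374, -0.0033, 0.1082]
eef_rot: [3.14, 0.07, 0.001]
contact_force: [-1.5, -0.6, 5.6]
opening: 0.0592
grip_force: 6.0
time_s: 25.32
tcp_pos: [0.5369, -0.0029, 0.1676]
eef_rot: [-3.14, -0.07, 0.002]
contact_force: [0.2, 0.0, 0.0]
opening: 0.0853
grip_force: 0.0
time_s: 25.95
tcp_pos: [0.4445, -0.1984, 0.3087]
eef_rot: [3.14, 0.069, 0.002]
contact_force: [0.8, 0.5, -0.3]
opening: 0.0859
grip_force: 0.0
time_s: 26.32
tcp_pos: [0.4493, -0.2793, 0.3071]
eef_rot: [3.141, 0.065, 0.0]
contact_force: [0.7, 1.1, 0.1]
opening: 0.0861
grip_force: 0.0
top 57 c [0.744 0.127] x 0.715 0.781 y 0.115 0.132
top 19 c [0.746 0.209] x 0.743 0.757 y 0.192 0.232
top 194 c [0.565 0.148] x 0.535 0.594 y 0.127 0.17
top 17 c [0.535 0.23 ] x 0.509 0.562 y 0.23 0.231
scene 12 c [0.49  0.209] x 0.487 0.493 y 0.195 0.223
scene 374 c [0.661 0.159] x 0.547 0.74 y 0.113 0.234
scene 95 c [0.711 0.245] x 0.703 0.722 y 0.191 0.319
scene 133 c [ 0.701 -0.113] x 0.646 0.75 y -0.126 -0.101
(np.float64(309.0167228655319), np.float64(189.5991305276759)) (np.float64(216.42091916931417), np.float64(232.7
[... 8954 characters left out ...]
OOOOO-....---OOOOOOO.       .OOOOOOOOOOO
173 OOOOOOOOOOOOOO-.    ..--OOOOOO.       .-OOOOOOOOOO
174 OOOOOOOOOOOOOO-.      .---OOOO.       .-OOOOOOOOOO
175 OOOOOOOOOOOOOO-.       .------..     .--OOOOOOOOOO
176 OOOOOOOOOOOOOO-.        ..---.....-----OOOOOOOOOOO
177 OOOOOOOOOOOOOO--.       ..-------------OOOOOOOOOOO
178 OOOOOOOOOOOOOO--.  ..------------------OOOOOOOOOOO
179 OOOOOOOOOOOOOO------------------------OOOOOOOOOOOO
180 OOOOOOOOOOOOOO------------------------OOOOOOOOOOOO
181 OOOOOOOOOOOOOOO------------------OOOOOOOOOOOOOOOOO
182 OOOOOOOOOOOOOOO------------OOOOOOOOOOOOOOOOOOOOOOO
183 OOOOOOOOOOOOOOO-------OOOOOOOOOOOOOOOOOOOOOOOOOOOO
184 OOOOOOOOOOOOOOOOOOOOOOOOOOOOOOOOOOOOOOOOOOOOOOOOOO
```

```bash
python3 -c "
from bench import arm
print(arm.close_job())"
```

```text
the job is handed in; nothing more can be done
None
```

The job is handed in at about 26 s: all four shards are in the tray, the jar is upright on the plate and the scraper stands on the bench, as far as the final camera pictures show; no verdict was returned.

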